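# Close the green spice tin under the swing-arm mortar

### The job

With the fingers, first gently push the mortar on its swing arm from outside away from the tins until it hangs over the bowl of the blue spoon rest. Then lightly press the lid of the green-banded tin down until it is fully home with the fingertips, and withdraw. Grasp and lift nothing, and do not touch the other tins, the spoon rest, the pepper mill, the pestle or the jar.

Things in the scene. Friction and masses are not known exactly. Their poses are not given: they have to be found in the camera images.
- tin_green: Loose stainless tin with a green band round its body, 68 mm diameter (72 mm at the lid), 76 mm tall with its loose lid, about 0.25 kg. Origin at the centre of its underside.
- lid_green (a joint): Steel snap lid of the green-banded tin, 72 mm diameter. It slides straight down on its tin: 0 = loose, standing 8 mm proud, 0.008 = pressed fully home (m, downward positive; starts at 0 to 0.001). It needs about 3 N to move, has no spring and stays where it is left. While it is loose a 7 mm black seal ring shows under its skirt; fully home the ring is covered.
- green_top (a point): Centre of the top of the green tin's lid, on a green disc 36 mm wide; 76 mm above the tiles when the lid is loose, 68 mm when home.
- tin_yellow: Loose stainless tin with a yellow band round its body, 68 mm diameter (72 mm at the lid), 76 mm tall with its loose lid, about 0.25 kg. Origin at the centre of its underside.
- lid_yellow (a joint): Steel snap lid of the yellow-banded tin, 72 mm diameter. It slides straight down on its tin: 0 = loose, standing 8 mm proud, 0.008 = pressed fully home (m, downward positive; starts at 0 to 0.001). It needs about 3 N to move, has no spring and stays where it is left. While it is loose a 7 mm black seal ring shows under its skirt; fully home the ring is covered.
- yellow_top (a point): Centre of the top of the yellow tin's lid, on a yellow disc 36 mm wide; 76 mm above the tiles when the lid is loose, 68 mm when home.
- tin_white: Loose stainless tin with a white band round its body, 68 mm diameter (72 mm at the lid), 76 mm tall with its loose lid, about 0.25 kg. Origin at the centre of its underside.
- lid_white (a joint): Steel snap lid of the white-banded tin, 72 mm diameter. It slides straight down on its tin: 0 = loose, standing 8 mm proud, 0.008 = pressed fully home (m, downward positive; starts at 0 to 0.001). It needs about 3 N to move, has no spring and stays where it is left. While it is loose a 7 mm black seal ring shows under its skirt; fully home the ring is covered.
- white_top (a point): Centre of the top of the white tin's lid, on a white disc 36 mm wide; 76 mm above the tiles when the lid is loose, 68 mm when home.
- swing (a joint): Angle of the chrome swing arm (rad): 0 = pointing straight from the wall towards the robot (-x), positive = swung to the robot's left (+y); stops at -1.1 and 1.1; starts at the right (negative). About 1.2 N at the mortar moves it, and it stays where it is left.
- hinge (a point): Upright axis of the swing arm, on its chrome post at the wall, 165 mm above the tiles, the height of the 12 mm thick bar; the post's top is at 190 mm.
- mortar (a point): Centre of the underside of the white enamel mortar, 130 mm above the tiles and 300 mm from the hinge axis. The mortar is fixed in the swing arm's ring: foot 56 mm wide, rim 93 mm wide and 62 mm above this point; the ring, 98 mm wide, runs round it 28 to 42 mm above this point.
- spoon_rest: Loose blue ceramic spoon rest: a round bowl 120 mm wide and 16 mm high with a 36 mm wide handle trough reaching 128 mm from the bowl's centre along its own +y (pointing roughly to the robot's left). Origin under the bowl's centre. It lies below the circle the mortar swings on, up to 25 mm off it.
- rest_bowl (a point): Centre of the spoon rest's bowl, 6 mm above the tiles.
- pepper_mill: Loose red acrylic pepper mill, upright, 56 mm wide, 146 mm tall; origin at the centre of its underside.
- pestle: Loose marble pestle lying on the tiles, 130 mm long along its own x, 34 mm thick at its grinding head; origin on the tiles below its middle.
- jar: Loose amber glass jar with a wooden cap, upright, 64 mm wide, 110 mm tall; origin at the centre of its underside.
Not all that is in view belongs to the job. What is shaped like the tin_white but pink, purple or red is not meant.

How it is judged:
On the way, in this order (a step that is already met when the one before it is completed fails the run):
1. the mortar hangs still over the spoon rest's bowl (horizontal distance between mortar and rest_bowl below 0.045 m and velocity of joint swing between -0.05 and 0.05 rad/s and value of joint lid_green below 0.003 m), for 0.2 s.
2. the green tin's lid is pressed home (value of joint lid_green above 0.0062 m and horizontal distance between mortar and rest_bowl below 0.045 m), for 0.2 s.
At the end, for the whole second after the job is handed in: Green lid pressed at least 6.2 of 8 mm, its tin upright, within 20 mm of its start; mortar at rest, its centre within 45 mm of the spoon bowl's centre seen from above; other lids loose (under 2.5 mm down), bystanders within 12 mm of their starts (all of step 2 and distance of each of tin_yellow, tin_white, spoon_rest, pepper_mill, pestle, jar from where it was at the start of the episode below 0.012 m and value of joint each of lid_yellow, lid_white below 0.0025 m and distance of tin_green from where it was at the start of the episode below 0.02 m and angle between tin_green's own z axis and vertical below 0.05 rad and linear speed of tin_green below 0.02 m/s and velocity of joint swing between -0.03 and 0.03 rad/s); the robot touches nothing.
It fails at once if the robot touches (over 0.5 N), shifts or presses another tin, the spoon rest, the mill, the pestle or the jar ((contact force between any of the fingers, the arm and tin_yellow above 0.5 N or contact force between any of the fingers, the arm and tin_white above 0.5 N or contact force between any of the fingers, the arm and spoon_rest above 0.5 N or contact force between any of the fingers, the arm and pepper_mill above 0.5 N or contact force between any of the fingers, the arm and pestle above 0.5 N or contact force between any of the fingers, the arm and jar above 0.5 N) or not (distance of each of tin_yellow, tin_white, spoon_rest, pepper_mill, pestle, jar from where it was at the start of the episode below 0.012 m and value of joint each of lid_yellow, lid_white below 0.0025 m)).
It fails at once if the green tin is lifted or carried (10 mm up or 20 mm away), or tipped (height (world z) of tin_green above 0.01 m or distance of tin_green from where it was at the start of the episode above 0.02 m or angle between tin_green's own z axis and vertical above 0.2 rad).
It fails at once if the green tin or the mortar arm is pushed harder than 30 N (contact force between any of the fingers, the arm and tin_green above 30 N or contact force between any of the fingers, the arm and swing above 30 N).
It fails at once if the mortar, its rim or arm, or the green tin is taken between the fingers, or the mortar is pushed from inside its bowl ((contact force between the fingers and swing above 0.5 N and height (world z) of the grasp point below 0.2 m and (horizontal distance between the grasp point and mortar below 0.052 m or (y of the grasp point in the frame of mortar between -0.012 and 0.012 m and x of the grasp point in the frame of mortar above 0 m))) or (contact force between the fingers and tin_green above 0.5 N and height (world z) of the grasp point below 0.075 m and horizontal distance between the grasp point and tin_green below 0.045 m)).
It fails at once if the mortar or the lid is pushed with the arm or the gripper's body instead of the fingers (contact force between the arm and swing above 1 N or contact force between the arm and tin_green above 1 N).
It also fails if it takes over 64 s, if anything falls off the work surface, if the arm or the gripper's body presses on something with over 40 N, if the wrist force passes 120 N, or if a joint passes its speed limit or range.

### The arm

A 6-joint arm with a two-finger parallel gripper is mounted at the origin on the work surface. World frame = base frame: x ahead of the robot, y to its left, z up, the work surface at z = 0. Lengths are in m, angles in rad, forces in N, time in s.
With the tool pointing down it reaches from about 0.375 to 0.975 m from the base axis. Payload 3.8 kg.
Tool frame: the origin (TCP) lies midway between the tips of the shut fingers; the grasp point (between the pads) lies 19 mm behind it; z points along the fingers, y is the line along which they close (so a half turn about z gives the same grasp; the last joint's range is limited). The gripper opens to 88 mm and grips with 3 to 60 N. Pads are 18 mm wide; open, the fingers measure 123 mm over their backs; the gripper's body (75 mm by 187 mm) begins 45 mm behind the grasp point.
Start: joints at [1.272, 0.264, 1.604, -0, 1.274, -0.037], TCP at [0.175, 0.652, 0.239] pointing down, gripper open.
Joint ranges: [-2.63, 2.63], [-0.94, 2.18], [0.31, 2.57], [-1.31, 4.45], [0, 2.66], [-2.55, 2.55]. Speed limits (rad/s): [2.57, 2.57, 3.14, 3.14, 3.14, 3.14].

### API

Orientations are given as a rotation vector (axis times angle).
In Python, from cell import manip, inverse_kinematics, cams, order gives the robot as it stands. Calls block until the motion is done:
- manip.move_pose(position, orientation): joint-space move of the TCP to a pose.
- manip.move_linear(position, rate=0.15, rot=None): straight line of the TCP; rot=None keeps the orientation; rate is the mean speed in m/s.
- manip.set_joints(angles): joint-space move.
- manip.set_gripper(opening, force=None): finger opening in m; force is the grip in N (None keeps the last); returns when the fingers have stopped.
- manip.dwell(seconds).
- inverse_kinematics(position, orientation): joint angles nearest the present ones, or None.
- manip.state(): the state.
- cams.capture(name): name is "side" or "top" or "wrist"; returns a dict with "image" (420x560x3 uint8, blue, green, red), "z_map" (420x560 float32, m along the optical axis (not along the pixel's ray), 0 where there is no reading), "intrinsics" (3x3 intrinsics, pixels), "k1" (the pictures are not rectified: a ray, as slopes to the right and down, at radius r is drawn at 1 + k1 r^2 times it, then the intrinsics apply), "position" and "orientation" of the camera in the world; the wrist camera has in their place "T_tool_cam" (4x4, takes a point from camera to tool coordinates, whose origin is the TCP and whose axes are the flange's). Camera axes: x right, y down, z forward; pixel columns grow to the right and rows downward; lengths in m; the calibration is good to about 2 mm. A picture is of the moment at which its call begins: read the wrist's pose just before it.
A pose or a line that the arm cannot do raises manip.IKError and nothing moves.
- order.close_job(): hands the job in; it is judged then, once.
The state is a dict: "clock": time; "joint_pos": joint angles; "joint_velocities": joint speeds; "tau": joint torques, N m; "tool_pos": TCP position; "tcp_rot": TCP orientation; "contact_force": force on the tool from outside, world axes, zero at the start; "moment": the same for the moment, N m; "gripper_width": finger opening in m; "grasp_force": force on a finger pad.
Only numpy, scipy, OpenCV 4.12 (cv2) and the standard library are available. Lean on these libraries where they do the work, as an engineer would, in place of code of your own. Each camera call takes 0.05 s, during which the arm holds its last target. There are 200 camera calls.

## Working session

There is one attempt and no reset: what is moved stays moved. The work goes in short steps, each a Python script; the robot and the scene stay as the last script left them, time stands still between calls to the robot, and variables do not carry over. Pictures are saved under pics/ and viewed, at most 10 in all, crops included, and the job is handed in when it is done.

```bash
mkdir -p pics; ls; cat > h.py <<'E'
import numpy as np, cv2
from scipy.spatial.transform import Rotation as R
from cell import manip, inverse_kinematics, cams, order
def cloud(name):
    s=manip.state(); c=cams.capture(name); z=c["z_map"]; K=np.array(c["intrinsics"]); h,w=z.shape
    u,v=np.meshgrid(np.arange(w,dtype=float),np.arange(h,dtype=float))
    xd=(u-K[0,2])/K[0,0]; yd=(v-K[1,2])/K[1,1]; x,y=xd.copy(),yd.copy()
    for _ in range(20):
        f=1+c["k1"]*(x*x+y*y); x,y=xd/f,yd/f
    P=np.stack([x*z,y*z,z],-1)
    if name=="wrist":
        T=np.array(c["T_tool_cam"]); P=P@T[:3,:3].T+T[:3,3]
        P=P@R.from_rotvec(s["tcp_rot"]).as_matrix().T+np.array(s["tool_pos"])
    else:
        o=np.array(c["orientation"]); M=o if o.shape==(3,3) else R.from_rotvec(o).as_matrix()
        P=P@M.T+np.array(c["position"])
    P[z<=0]=np.nan
    return c["image"],P,c
E
python3 - <<'E'
from h import *
for n in("top","side"):
    im,P,c=cloud(n); cv2.imwrite(f"pics/{n}0.png",im); np.save(n+"0.npy",P)
    print(n,c["position"],c["orientation"],c["k1"],c["intrinsics"][0])
s=manip.state();print(s["tool_pos"],s["tcp_rot"],s["contact_force"],s["clock"])
E
```

```text
pics
top [ 3.01491261e-01 -1.39957500e-03  1.53387976e+00] [-2.1496866   2.09694462 -0.20413119] -0.08942444453845955 [521.30922586   0.         280.67495132]
side [ 0.52490788 -0.72593574  1.00720779] [-2.44656185  0.10111151 -0.01555895] -0.12627096808469424 [504.70815498   0.         279.40085253]
[0.17450628 0.65138174 0.2375118 ] [-0.40993012 -3.11442186  0.00315999] [ 0.12925847 -0.3135176  -0.47435787] 0.1
```

View pics/top0.png

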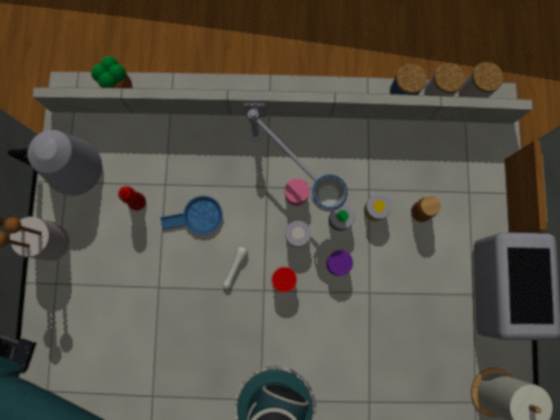

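View pics/side0.png

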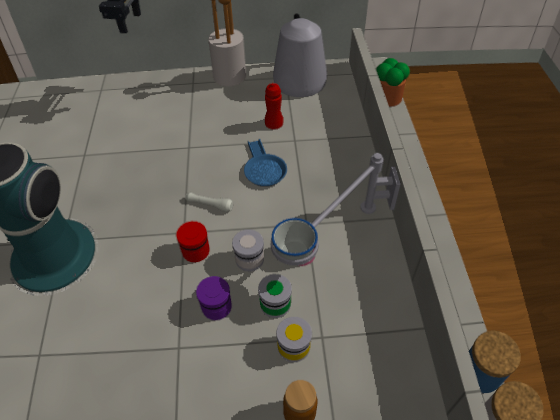

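The top view shows the hinge at (253,115), the mortar at (330,192), the blue bowl at (203,216), and the green-disc tin at (343,216), partly under the mortar. Yellow is at (379,207), white (298,233), jar (427,208), mill (130,197) and pestle (236,268). The pink (297,190), purple (340,263) and red (284,279) tins are decoys.

```bash
python3 - <<'E'
from h import *
np.set_printoptions(precision=4,suppress=True)
im=cv2.imread("pics/top0.png"); P=np.load("top0.npy"); 
hsv=cv2.cvtColor(im,cv2.COLOR_BGR2HSV)
def seg(n,box,lo,hi,zl,zh):
    x0,y0,x1,y1=box; m=np.zeros(P.shape[:2],bool); m[y0:y1,x0:x1]=1
    m&=(hsv>=lo).all(-1)&(hsv<=hi).all(-1)&(P[...,2]>zl)&(P[...,2]<zh)
    q=P[m]; 
    (c,r)=cv2.minEnclosingCircle(q[:,:2].astype(np.float32)) if len(q) else (None,0)
    print(n,len(q),q.mean(0),'med z',np.median(q[:,2]),'enc',np.array(c),r)
A=(0,0,0);B=(180,255,255)
seg('green',(325,200,360,235),(45,120,40),(80,255,255),.05,.1)
seg('yellow',(360,190,395,225),(20,120,60),(35,255,255),.05,.1)
seg('greentop',(325,200,360,235),A,B,.06,.1)
seg('yellowtop',(360,190,395,225),A,B,.065,.1)
seg('whitetop',(280,215,315,250),A,B,.065,.1)
seg('pinktop',(280,172,315,210),A,B,.065,.1)
seg('bowl',(180,190,230,240),A,B,.008,.03)
seg('bowlblue',(184,190,230,240),(95,80,30),(125,255,255),-.01,.03)
seg('mortar rim',(300,165,355,215),A,B,.18,.21)
seg('mortar>150',(305,170,355,215),A,B,.15,.21)
seg('hinge',(240,105,265,130),A,B,.18,.21)
seg('jar',(405,190,445,225),A,B,.1,.13)
seg('mill',(115,180,150,215),A,B,.13,.17)
seg('pestle',(220,240,252,295),A,B,.01,.05)
seg('purple',(320,245,360,280),A,B,.06,.1)
seg('red',(268,262,302,297),A,B,.06,.1)
print(P[115,253],P[192,330],P[300,330])
E
```

```text
green 96 [ 0.5409 -0.1774  0.0754] med z 0.07513726274074439 enc [ 0.5401 -0.1775] 0.01655319519340992
yellow 112 [ 0.5724 -0.2828  0.0755] med z 0.07548329465259795 enc [ 0.5721 -0.2826] 0.01814926415681839
greentop 453 [ 0.5369 -0.1784  0.0746] med z 0.07446462009882593 enc [ 0.5399 -0.1773] 0.03640737012028694
yellowtop 496 [ 0.5708 -0.2826  0.0743] med z 0.07442527699647028 enc [ 0.5719 -0.2827] 0.036858148872852325
whitetop 503 [ 0.4871 -0.0513  0.0747] med z 0.0747634465385345 enc [ 0.4878 -0.0515] 0.035975132137537
pinktop 483 [ 0.6104 -0.0468  0.0751] med z 0.07501940604039081 enc [ 0.6111 -0.047 ] 0.03601707145571709
bowl 611 [0.5438 0.232  0.0128] med z 0.012231601307375994 enc [0.5453 0.2181] 0.08256420493125916
bowlblue 1164 [0.5425 0.2294 0.0078] med z 0.007184952133395428 enc [0.5409 0.2298] 0.058963146060705185
mortar rim 313 [ 0.5894 -0.1329  0.1904] med z 0.19090853731945878 enc [ 0.5855 -0.1303] 0.04650159180164337
mortar>150 692 [ 0.5918 -0.1264  0.1778] med z 0.17645453510109788 enc [ 0.5997 -0.1152] 0.06895656883716583
hinge 68 [0.7964 0.0811 0.1869] med z 0.18649361647628593 enc [0.7983 0.0821] 0.015028930269181728
jar 334 [ 0.5691 -0.4207  0.1098] med z 0.11001695850355875 enc [ 0.5693 -0.4211] 0.02913985773921013
mill 142 [0.5789 0.4286 0.1376] med z 0.1365831116748537 enc [0.5797 0.4282] 0.02061491645872593
pestle 354 [0.3939 0.1254 0.025 ] med z 0.024653809999472864 enc [0.3886 0.1311] 0.06459667533636093
purple 525 [ 0.4076 -0.1716  0.0749] med z 0.07500664906829213 enc [ 0.4079 -0.1719] 0.035987161099910736
red 532 [ 0.3571 -0.0156  0.0749] med z 0.07472101964495081 enc [ 0.3574 -0.0155] 0.03593400865793228
[0.7916 0.0789 0.1922] [ 0.5948 -0.1363  0.1392] [ 0.3039 -0.1524 -0.0017]
```

Every measurement fits its known size: lids about 36 mm radius at z 75 mm, bowl radius 59 mm, rim radius 46.5 mm at z 191 mm. The hinge-to-mortar distance is 299 mm. The mortar starts at q ≈ -0.785 and the target is q ≈ 0.527. I'll push with shut fingers on the ring from the -y side.

```bash
cat >> h.py <<'E'
H=np.array([.797,.081])
def pose(q,z,d=.0665):
    er=np.array([-np.cos(q),np.sin(q)]); et=np.array([np.sin(q),np.cos(q)])
    p=H+.3*er-d*et; y=np.r_[-et,0]; zt=np.array([0,0,-1.]); x=np.cross(y,zt)
    M=np.stack([x,y,zt],1)
    return np.r_[p,z], M
def rv(M,ref=None):
    return R.from_matrix(M).as_rotvec()
E
python3 - <<'E'
from h import *
np.set_printoptions(precision=3,suppress=True)
for flip in (0,1):
    for q,d in((-.785,.105),(-.785,.0665),(-.4,.0665),(0,.0665),(.527,.0665),(.527,.12)):
        p,M=pose(q,.155,d)
        if flip: M=M@np.diag([-1,-1,1])
        print(flip,q,p,inverse_kinematics(p,rv(M)))
print(inverse_kinematics([.5405,-.1775,.068],[0,np.pi,0]),inverse_kinematics([.5405,-.1775,.068],[np.pi,0,0]))
E
```

```text
0 -0.785 [ 0.659 -0.205  0.155] [-0.338  0.35   1.651  0.     1.141  0.448]
0 -0.785 [ 0.632 -0.178  0.155] [-0.313  0.29   1.73   0.     1.122  0.473]
0 -0.4 [ 0.547 -0.097  0.155] [-0.221  0.107  1.95  -0.     1.085  0.95 ]
0 0 [0.497 0.014 0.155] [-0.021 -0.004  2.066 -0.     1.079  1.55 ]
0 0.527 [0.504 0.174 0.155] [ 0.286  0.066  1.994 -0.     1.081  2.384]
0 0.527 [0.477 0.128 0.155] [ 0.212 -0.009  2.072 -0.     1.079  2.31 ]
1 -0.785 [ 0.659 -0.205  0.155] None
1 -0.785 [ 0.632 -0.178  0.155] None
1 -0.4 [ 0.547 -0.097  0.155] [-0.221  0.107  1.95  -0.     1.085 -2.191]
1 0 [0.497 0.014 0.155] [-0.021 -0.004  2.066 -0.     1.079 -1.592]
1 0.527 [0.504 0.174 0.155] [ 0.286  0.066  1.994 -0.     1.081 -0.757]
1 0.527 [0.477 0.128 0.155] [ 0.212 -0.009  2.072 -0.     1.079 -0.832]
[-0.361  0.231  1.986 -0.     0.925 -1.932] [-0.361  0.231  1.986 -0.     0.925  1.21 ]
```

```bash
python3 - <<'E'
from h import *
np.set_printoptions(precision=3,suppress=True)
t=lambda:manip.state()["clock"]
manip.set_gripper(0.0,20)
manip.move_linear([.175,.652,.36],rate=.3)
p,M=pose(-.785,.32,.105); manip.move_pose(p,rv(M)); print(t())
p,M=pose(-.785,.155,.105); manip.move_linear(p,rate=.15)
f0=np.array(manip.state()["contact_force"]); print(t(),manip.state()["tool_pos"],f0)
for d in(.09,.08,.072,.0665):
    p,M=pose(-.785,.155,d); manip.move_linear(p,rate=.05)
for q in np.r_[-.72:.5:.1,.527]:
    p,M=pose(q,.155); manip.move_linear(p,rate=.07,rot=rv(M))
    f=np.array(manip.state()["contact_force"])-f0; print(round(q,2),f,round(t(),1))
    if np.linalg.norm(f)>12: print("STOP");break
    if abs(q+.52)<.01:
        im,P,c=cloud("top"); cv2.imwrite("pics/mid.png",im)
manip.dwell(.4)
im,P,c=cloud("top"); cv2.imwrite("pics/top1.png",im); np.save("top1.npy",P); print(t())
E
```

```text
5.3917
6.6417 [ 0.66  -0.206  0.156] [0.667 0.036 1.529]
-0.72 [-0.896  0.271 -1.982] 8.4
-0.62 [-0.273  0.597 -2.107] 9.0
-0.52 [-0.504 -0.457 -1.983] 9.6
-0.42 [-0.932 -0.247 -1.059] 10.3
-0.32 [-0.737 -0.718 -1.689] 10.9
-0.22 [-0.421 -0.06  -1.208] 11.4
-0.12 [-0.8   -0.61  -1.036] 12.0
-0.02 [-1.194 -0.34  -1.769] 12.6
0.08 [-1.111  0.499 -1.406] 13.2
0.18 [-0.777  0.768 -1.442] 13.8
0.28 [-0.915 -0.603 -2.   ] 14.4
0.38 [-0.022 -0.412 -0.695] 15.0
0.48 [-0.907  0.101 -1.44 ] 15.6
0.53 [-0.143 -0.545 -1.691] 15.9
16.4
```

View pics/top1.png

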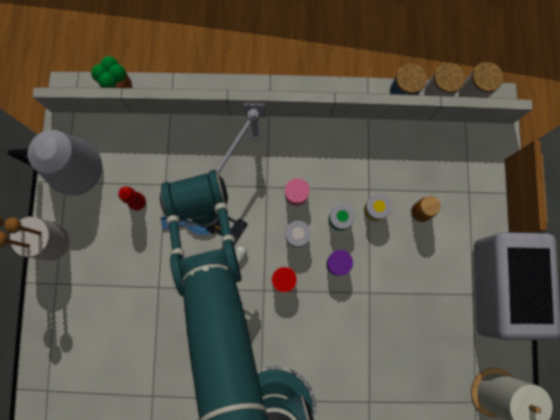

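The swing arm now points left, with the bar running from (253,115) to (218,172); the robot arm hides the mortar. I'll back off, rise, move above the green tin and measure.

```bash
python3 - <<'E'
from h import *
np.set_printoptions(precision=4,suppress=True)
p,M=pose(.527,.155,.11); manip.move_linear(p,rate=.07)
p[2]=.30; manip.move_linear(p,rate=.2)
manip.move_pose([.42,-.32,.30],[np.pi,0,0]); manip.dwell(.3)
im,P,c=cloud("top"); cv2.imwrite("pics/top2.png",im)
hsv=cv2.cvtColor(im,cv2.COLOR_BGR2HSV)
def seg(n,box,lo,hi,zl,zh):
    x0,y0,x1,y1=box; m=np.zeros(P.shape[:2],bool); m[y0:y1,x0:x1]=1
    m&=(hsv>=lo).all(-1)&(hsv<=hi).all(-1)&(P[...,2]>zl)&(P[...,2]<zh)
    q=P[m]; 
    if len(q)==0: print(n,0);return
    c,r=cv2.minEnclosingCircle(q[:,:2].astype(np.float32)); print(n,len(q),q.mean(0),np.array(c),r)
A=(0,0,0);B=(180,255,255)
seg('rim',(150,150,240,260),A,B,.183,.21)
seg('greendisc',(325,200,360,235),(45,120,40),(80,255,255),.05,.1)
seg('greentop',(325,200,360,235),A,B,.06,.1)
cv2.imwrite("pics/crop2.png",cv2.resize(im[130:300,140:440],(780,442),interpolation=cv2.INTER_CUBIC))
s=manip.state();print(s["clock"],s["tool_pos"])
E
```

```text
rim 302 [0.5392 0.2314 0.1908] [0.5385 0.2295] 0.047244321554899216
greendisc 93 [ 0.541  -0.1774  0.0758] [ 0.5407 -0.1778] 0.01588648557662964
greentop 497 [ 0.5394 -0.1768  0.0747] [ 0.5397 -0.1777] 0.036546140909194946
20.0833 [ 0.4203 -0.3196  0.3001]
```

View pics/crop2.png

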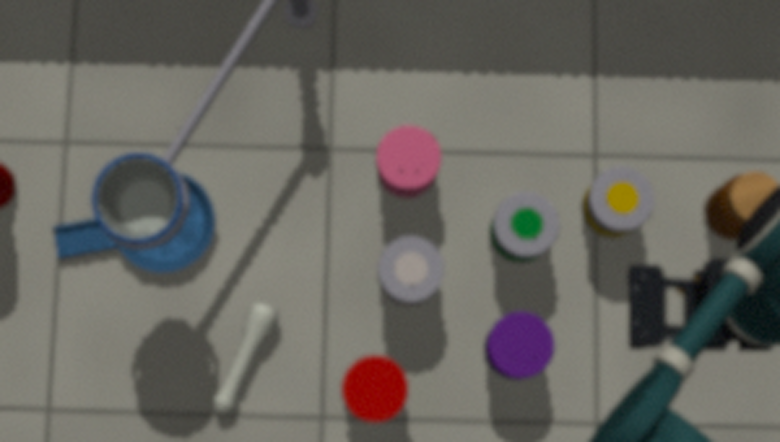

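In the crop the steel lids are green disc (527,223), yellow (623,197) and white (411,267); the coloured pots are decoys. The green-disc tin, which has a green band below its rim, is the one meant. The mortar is within 3 mm of the bowl centre in plan; its offset in the image is only parallax. Next I press the lid, watching the force.

```bash
python3 - <<'E'
from h import *
np.set_printoptions(precision=4,suppress=True)
x,y=.5402,-.1777
manip.move_linear([x,y,.20],rate=.2); manip.move_linear([x,y,.09],rate=.12); manip.dwell(.3)
f0=np.mean([manip.state()["contact_force"] for _ in range(1)],0)
z=.080
while z>.060:
    manip.move_linear([x,y,z],rate=.02); manip.dwell(.08)
    s=manip.state(); f=np.array(s["contact_force"])-f0; print(round(z,4),s["tool_pos"],f)
    if f[2]>12 : break
    z-=.001
manip.dwell(.3); s=manip.state(); print(s["contact_force"]-f0,s["tool_pos"],s["clock"])
E
```

```text
0.08 [ 0.5403 -0.1777  0.0801] [-0.1862 -0.802  -0.2972]
0.079 [ 0.5402 -0.1777  0.079 ] [-0.4654 -1.3387 -1.2041]
0.078 [ 0.5402 -0.1777  0.078 ] [ 0.3525 -0.2485 -0.6854]
0.077 [ 0.5402 -0.1777  0.077 ] [-0.1302 -0.5774 -0.2803]
0.076 [ 0.5403 -0.1777  0.0761] [ 0.5675 -1.1999 -0.4164]
0.075 [ 0.5403 -0.1778  0.0752] [ 0.3506 -0.8908  2.1644]
0.074 [ 0.5403 -0.1777  0.074 ] [ 0.6347 -0.6928  1.481 ]
0.073 [ 0.5403 -0.1777  0.0729] [ 1.17   -1.2059  1.5072]
0.072 [ 0.5403 -0.1777  0.0719] [-0.0537  0.2168  0.3476]
0.071 [ 0.5403 -0.1777  0.071 ] [ 0.5717 -0.7381  1.3911]
0.07 [ 0.5403 -0.1777  0.07  ] [ 0.8836 -1.4643  1.1343]
0.069 [ 0.5403 -0.1777  0.0689] [ 1.116  -1.3634  1.379 ]
0.068 [ 0.5403 -0.1777  0.0684] [-0.8124 -0.0597  3.4637]
0.067 [ 0.5403 -0.1778  0.0683] [-2.6398  0.2812  9.5471]
0.066 [ 0.5404 -0.1778  0.0683] [-5.7434  1.3337 16.6129]
[-6.0288  0.6853 15.6875] [ 0.5404 -0.1777  0.0683] 28.3583
```

The lid stopped hard at 68.3 mm, its home height, at about 16 N. Now I withdraw and check.

```bash
python3 - <<'E'
from h import *
np.set_printoptions(precision=4,suppress=True)
x,y=.5402,-.1777
manip.move_linear([x,y,.075],rate=.03); manip.move_linear([x,y,.30],rate=.2)
manip.move_pose([.42,-.32,.30],[np.pi,0,0]); manip.dwell(.3)
im,P,c=cloud("top")
for n,b,zl,zh in(('green',(325,200,360,235),.05,.1),('yellow',(360,190,395,225),.065,.1),('white',(280,215,315,250),.065,.1),('rim',(150,150,240,260),.183,.21)):
    m=np.zeros(P.shape[:2],bool); m[b[1]:b[3],b[0]:b[2]]=1; m&=(P[...,2]>zl)&(P[...,2]<zh); q=P[m]
    print(n,np.median(q[:,2]),cv2.minEnclosingCircle(q[:,:2].astype(np.float32)))
im,P,c=cloud("side"); cv2.imwrite("pics/crop3.png",cv2.resize(im[120:380,160:440],(646,600)))
print(manip.state()["clock"])
E
```

```text
green 0.0668647271848547 ((0.5397781729698181, -0.17741592228412628), 0.036316972225904465)
yellow 0.07414763376739009 ((0.5711535811424255, -0.28262799978256226), 0.036580733954906464)
white 0.07463688256305923 ((0.48747095465660095, -0.05141475424170494), 0.03606949746608734)
rim 0.19109920962411164 ((0.5378060340881348, 0.23001517355442047), 0.046972233802080154)
31.2583
```

View pics/crop3.png

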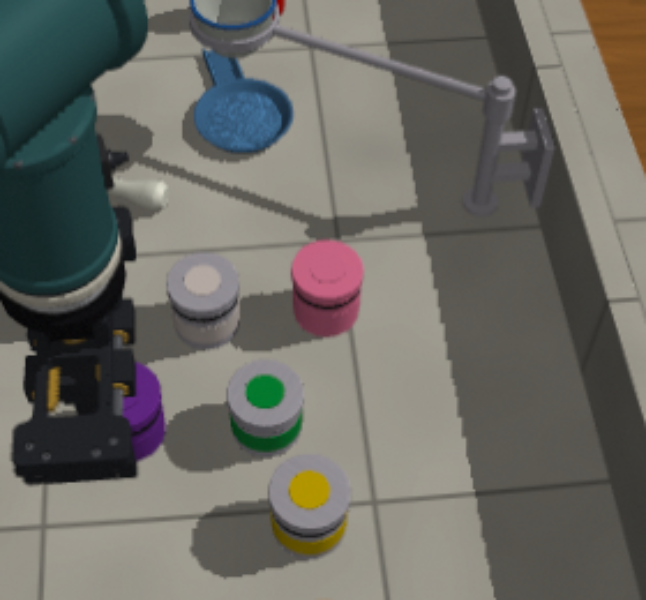

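The green tin at (265,405) shows no seal ring, so its lid is home. Yellow (308,500) and white (203,300) still show their rings. The mortar hangs over the bowl at (235,20), and the robot is clear of everything.

```bash
python3 -c "
from cell import order
print(order.close_job())"
```

```text
the job is handed in; nothing more can be done
None
```

The job is handed in: the mortar hangs about 3 mm from the spoon-rest bowl's centre, the green lid is pressed fully home, and the other tins measured unmoved with their lids still loose.

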